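# Bin the offcut: pop the touch-top lid, sweep, press it shut

## Robot

A 7-joint arm with a two-finger parallel gripper is mounted at the origin on the work surface. World frame = base frame: x ahead of the robot, y to its left, z up, the work surface at z = 0. Lengths are in m, angles in degrees, forces in N, time in s.
With the tool pointing down it reaches from about 0.35 to 0.9 m from the base axis. Payload 19.9 kg.
Tool frame: the origin (TCP) lies midway between the tips of the shut fingers; the grasp point (between the pads) lies manip.pinch_z behind it (manip.pinch_z is the distance from the TCP to the grasp point, in m); x points along the fingers, y is the direction in which the jaws open and shut, and the axes are right-handed (so a half turn about x gives the same grasp; the last joint's range is limited). The gripper opens to 94 mm and grips with 3 to 60 N. Pads are 16 mm wide; open, the fingers measure 119 mm over their backs; the gripper's body (75 mm by 177 mm) begins 78 mm behind the grasp point.
Start: joints at [74.513, 23.915, -0.59, 92.452, 0.269, 63.638, -3.037], TCP at [0.142, -0.609, 0.174] pointing down, gripper open.
Joint ranges: [-161.28, 161.28], [-22.2, 115.67], [-73.04, 71.86], [3.21, 147.25], [-68.34, 248.33], [10.77, 114.83], [-161.83, 161.83]. Speed limits (degrees/s): [108.29, 108.29, 136.94, 136.94, 172.46, 172.46, 172.46].

## Interface

Orientations are given as a 3x3 rotation matrix whose columns are the frame's x, y, z axes.
In Python, from rig import manip gives the robot as it stands. The module is installed in compiled form; this text tells all that it offers. Calls block until the motion is done:
- manip.goto(position, orientation): joint-space move of the TCP to a pose.
- manip.line_to(position, rate=0.15, rotation=None): straight line of the TCP; rotation=None keeps the orientation; rate is the mean speed in m/s.
- manip.movej(angles): joint-space move.
- manip.command_gripper(opening, f_grip=None): finger opening in m; f_grip is the grip in N (None keeps the last); returns when the fingers have stopped.
- manip.sleep(seconds).
- manip.solve_ik(position, orientation): joint angles nearest the present ones, or None.
- manip.get_state(): the state.
- manip.read_camera(name): name is "side" or "top"; returns the picture (420x560x3 uint8, blue, green, red); there is no depth.
- manip.camera_info(name): a dict with "fovy" (degrees; the focal length in pixels is half the picture's height over the tangent of half this angle, whatever the lens; pixels are square), "cx", "cy" (the principal point, pixels), "world_from_camera" (4x4, takes a point from camera to world coordinates). Camera axes: x right, y down, z forward; pixel columns grow to the right and rows downward; lengths in m; the calibration is good to about 2 mm. A picture is of the moment at which its call begins. camera_info takes no time and is no camera call.
A pose or a line that the arm cannot do raises manip.PlanningError and nothing moves.
- manip.finish_job(): hands the job in, once; it reports no verdict.
The state is a dict: "clock": time; "joints": joint angles; "qd": joint speeds; "effort": joint torques, N m; "position": TCP position; "orientation": TCP orientation; "force": force on the tool from outside, world axes, zero at the start; "torque": the same for the moment, N m; "grip_width": finger opening in m.
Only numpy, scipy, OpenCV 4.12 (cv2) and the standard library are available. Lean on these libraries where they do the work, as an engineer would, in place of code of your own. Each camera call takes 0.05 s, during which the arm holds its last target.

## Task

Press the lid of the small touch-top waste bin so that it springs open, sweep the pale wooden offcut off the green cutting mat into the bin with your fingertips, then swing the lid back down and press it until it latches and stays shut by itself. Slide the offcut, do not pick it up, and leave everything else on the bench where it is.

Things in the scene. Friction and masses are not known exactly. Their poses are not given: they have to be found in the camera images.
- bin: slate-blue desk-top touch bin, 160 (x) x 150 (y) x 134 mm high, fixed. Origin: centre of underside, z up; -x its front, +x its hinge side, +y the side standing 4 mm beside the chest. Walls 5 mm; rim 134 mm up at front and sides, 115 at the hinge side. Mouth 150 x 140 mm, floor 10 mm up. Inside, a latch case 36 wide, 18 deep stands against the middle of the front wall, its top 20 mm below the rim.
- lid (a joint): lid angle, rad: 0 latched flush with the rim, 1.55 fully open, below 0 while pressed. Push-push latch: pressed from 0 to its rigid stop at -0.05 (6 mm at the press mark; it frees at about -0.035) and released, it springs open to 1.55 in about 1.5 s. Pushed shut to the same stop and released, it rises to 0 and stays; released short of it, it reopens; a further press reopens it.
- lid_press (a point): the round press mark on top of the aluminium lid (152 x 136 x 10 mm): on the lid's midline, 25 mm in from its free front edge, 121 mm from the hinge line; it moves with the lid, z is the lid's outward normal. Shutting the lid takes 2 to 4 N here, pressing it onto its stop about 7 N.
- lid_hinge (a point): middle of the lid's hinge line, along the bin's y, 76 mm from the bin's centre towards +x, 122 mm above the bench. The lid's underside lies in the plane of this line, its outer face 10 mm out. Fully open the lid stands upright over it, free edge 146 mm higher; a thin latch pin then juts 30 mm from its inner face towards the bin's front, 134 to 144 mm above this line.
- chest: bench chest with a green cutting mat on top, 240 (x) x 280 (y) x 142 mm high with the mat, fixed to the bench, parallel to the bin. Origin at the centre of its underside, z up; its -y side is the one next to the bin. The mat is 8 mm higher than the bin's rim and has no raised edge.
- offcut: loose pale limewood offcut, 46 (x) x 34 (y) x 18 mm high, about 20 g, lying flat on the mat, one corner sawn away (14 x 12 mm at +x, +y). Origin at the centre of its underside. It has no fixed yaw.
- tin_a: small open steel tin, 60 mm across, 14 mm high, standing on the mat. Origin at the centre of its underside. Leave alone.
- tin_b: second steel tin, the same. Leave alone.
- tree: finished miniature tree on a wooden base 34 x 34 mm, 61 mm high in all, standing on the mat. Origin at the centre of its underside. Leave alone.
- glue: white glue bottle with a red cap, 42 mm across, 105 mm high, on the bench on the bin's -y side. Origin at the centre of its underside. Leave alone.
- brush: paint brush, 172 mm long, 8 mm high, lying on the bench. Leave alone.
- tweezers: steel tweezers, 126 mm long, 10 mm high, lying on the bench. Leave alone.
- vise: engraver's ball vise, 100 mm across, 104 mm high, on the bench. Leave alone.

How it is judged:
By the outcome, as a careful person would: the job done as asked, in the order asked, and still so for the second after the job is handed in, with the robot touching nothing.
It also fails if it takes over 64 s, if anything falls off the work surface, if the arm or the gripper's body presses on something with over 40 N, if the wrist force passes 120 N, or if a joint passes its speed limit or range.

## Working session

There is one attempt and no reset: what is moved stays moved. The work goes in short steps, each a Python script; the robot and the scene stay as the last script left them, time stands still between calls to the robot, and variables do not carry over. Pictures are saved under pics/ and viewed, and the job is handed in when it is done.

```bash
mkdir -p pics; ls; python3 - <<'E'
from rig import manip
import cv2,numpy as np
for n in("side","top"):
    cv2.imwrite(f"pics/{n}0.png",manip.read_camera(n)); print(n,manip.camera_info(n))
s=manip.get_state(); print(s); print(manip.pinch_z)
E
```

```text
pics
side {'fovy': 49.176173622763265, 'cx': 276.4394030553914, 'cy': 214.96169181416087, 'world_from_camera': array([[-0.96962564,  0.1633296 , -0.18207021,  0.76452014],
       [ 0.24436565,  0.67901513, -0.69225999,  0.9248286 ],
       [ 0.01056188, -0.71572474, -0.69830262,  1.07950043],
       [ 0.        ,  0.        ,  0.        ,  1.        ]])}
top {'fovy': 57.67007254776119, 'cx': 282.185280951795, 'cy': 211.3307205743464, 'world_from_camera': array([[-0.01039798, -0.98439937,  0.17564101,  0.3106159 ],
       [-0.99990175,  0.00858463, -0.01108086,  0.01020466],
       [ 0.00940017, -0.17573897, -0.98439192,  1.13784729],
       [ 0.        ,  0.        ,  0.        ,  1.        ]])}
{'clock': 0.1, 'joints': array([74.51338466, 23.94524634, -0.59079823, 92.48190023,  0.26824984,
       63.6405932 , -3.0366027 ]), 'qd': array([-0.01771192, -0.07209666,  0.01916332, -0.13975148,  0.06363183,
       -0.03959857,  0.01464084]), 'effort': array([ 3.23582477e-03, -8.52586269e+01,  6.41179886e-01, -4.26698899e+01,
       -4.88924235e-02,  1.63619325e-02,  6.97170799e-05]), 'position': array([ 0.14165815, -0.60833104,  0.17308229]), 'orientation': array([[-3.29471657e-04,  2.26810022e-01, -9.73938964e-01],
       [ 1.11038664e-03, -9.73938333e-01, -2.26810251e-01],
       [-9.99999329e-01, -1.15617637e-03,  6.90382570e-05]]), 'force': array([-0.1924454 ,  0.43292313, -0.13931666]), 'torque': array([-0.04133746,  0.04941899, -0.04062539]), 'grip_width': 0.09407521806530794}
0.0188
```

View pics/side0.png

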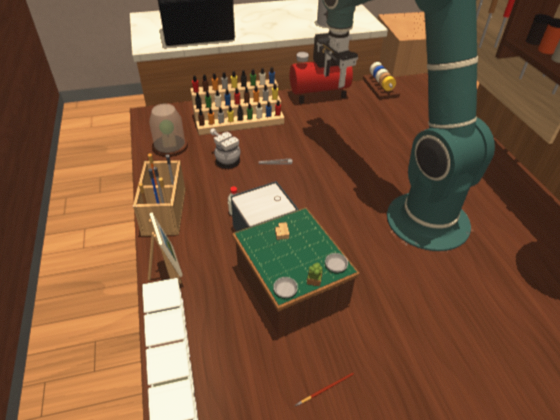

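View pics/top0.png

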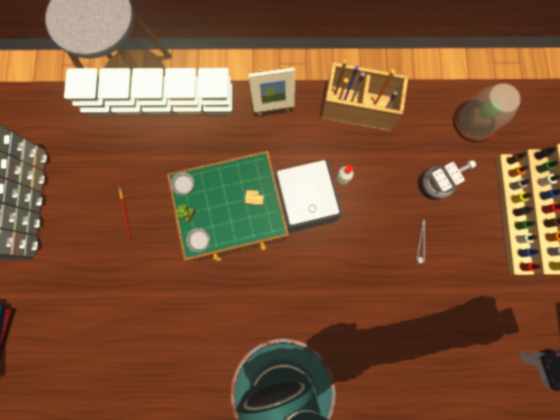

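The top view shows the lid at about (308,193), with its press mark at (312,209) on the robot side. The mat is centred near (228,205), the offcut is at (254,198), the tins at (183,183) and (199,240), the tree at (184,212) and the glue at (346,174). I'll enlarge it and measure.

```bash
cat > h.py <<'E'
import numpy as np,cv2
from rig import manip
def ray(n,uv):
    c=manip.camera_info(n);T=c["world_from_camera"];f=210/np.tan(np.radians(c["fovy"]/2))
    d=T[:3,:3]@np.array([(uv[0]-c["cx"])/f,(uv[1]-c["cy"])/f,1.]);return T[:3,3],d
def onz(n,uv,z):
    o,d=ray(n,uv);return o+d*(z-o[2])/d[2]
def proj(n,p):
    c=manip.camera_info(n);T=c["world_from_camera"];f=210/np.tan(np.radians(c["fovy"]/2))
    q=T[:3,:3].T@(np.asarray(p)-T[:3,3]);return np.array([c["cx"]+f*q[0]/q[2],c["cy"]+f*q[1]/q[2]])
def tri(ua,ub):
    o1,d1=ray("side",ua);o2,d2=ray("top",ub)
    A=np.c_[d1,-d2];t=np.linalg.lstsq(A,o2-o1,rcond=None)[0]
    a,b=o1+d1*t[0],o2+d2*t[1];return (a+b)/2,np.linalg.norm(a-b)
E
python3 - <<'E'
import cv2,numpy as np
from h import *
t=cv2.imread("pics/top0.png");s=cv2.imread("pics/side0.png")
cv2.imwrite("pics/c1.png",cv2.resize(t[140:270,160:360],None,fx=4,fy=4,interpolation=cv2.INTER_CUBIC))
cv2.imwrite("pics/c2.png",cv2.resize(s[175:325,220:365],None,fx=4,fy=4,interpolation=cv2.INTER_CUBIC))
def rep(n,img,z,lo,hi,name,box):
    x0,y0,x1,y1=box
    hsv=cv2.cvtColor(img,cv2.COLOR_BGR2HSV);m=cv2.inRange(hsv,lo,hi);k=np.zeros_like(m);k[y0:y1,x0:x1]=m[y0:y1,x0:x1]
    k=cv2.morphologyEx(k,cv2.MORPH_CLOSE,np.ones((3,3)))
    cs,_=cv2.findContours(k,cv2.RETR_EXTERNAL,cv2.CHAIN_APPROX_NONE);c=max(cs,key=cv2.contourArea)
    r=cv2.minAreaRect(c);b=cv2.boxPoints(r);w=np.array([onz(n,p,z) for p in b])
    print(name,n,r,'\n',b.round(1).tolist(),'\n',w.round(4).tolist(),w.mean(0).round(4),[np.linalg.norm(w[i]-w[i-1]).round(4) for i in range(4)],[np.degrees(np.arctan2(*(w[i]-w[i-1])[1::-1])).round(1) for i in range(4)])
rep("top",t,.142,(55,80,30),(95,255,255),"mat",(150,130,300,270))
rep("side",s,.142,(55,80,30),(95,255,255),"mat",(220,190,370,310))
rep("top",t,.132,(0,0,170),(179,60,255),"lid",(272,150,345,222))
rep("side",s,.132,(0,0,170),(179,60,255),"lid",(232,175,300,230))
rep("top",t,.16,(5,60,150),(30,255,255),"off",(238,180,272,215))
rep("side",s,.16,(5,60,150),(30,255,255),"off",(268,215,296,245))
E
```

```text
mat top ((226.12803649902344, 204.6201171875), (82.61420440673828, 101.18211364746094), 76.86598205566406) 
 [[167.5, 175.89999389648438], [266.0, 152.89999389648438], [284.79998779296875, 233.39999389648438], [186.1999969482422, 256.29998779296875]] 
 [[0.5878, 0.3065, 0.142], [0.6505, 0.0414, 0.142], [0.4295, -0.0072, 0.142], [0.372, 0.2488, 0.142]] [0.5099 0.1474 0.142 ] [np.float64(0.2234), np.float64(0.2724), np.float64(0.2262), np.float64(0.2624)] [np.float64(14.9), np.float64(-76.7), np.float64(-167.6), np.float64(102.7)]
mat side ((295.39654541015625, 252.25860595703125), (82.19783020019531, 94.8032455444336), 66.80140686035156) 
 [[235.60000610351562, 233.1999969482422], [322.79998779296875, 195.8000030517578], [355.20001220703125, 271.3999938964844], [268.0, 308.70001220703125]] 
 [[0.6493, 0.0396, 0.142], [0.3617, -0.0528, 0.142], [0.3722, 0.2473, 0.142], [0.6192, 0.3055, 0.142]] [0.5006 0.1349 0.142 ] [np.float64(0.2676), np.float64(0.3022), np.float64(0.3003), np.float64(0.2538)] [np.float64(-83.5), np.float64(-162.2), np.float64(88.0), np.float64(13.2)]
lid top ((307.58
[... 1263 characters left out ...]
.505, 0.0491, 0.16], [0.5054, 0.0961, 0.16]] [0.5239 0.0726 0.16  ] [np.float64(0.0375), np.float64(0.0473), np.float64(0.0375), np.float64(0.047)] [np.float64(0.4), np.float64(-90.5), np.float64(179.9), np.float64(89.5)]
off side ((281.4038391113281, 229.01925659179688), (12.74754810333252, 12.551432609558105), 78.69007110595703) 
 [[274.0, 224.0], [286.29998779296875, 221.5], [288.79998779296875, 234.0], [276.5, 236.5]] 
 [[0.5403, 0.047, 0.16], [0.5041, 0.0456, 0.16], [0.51, 0.0942, 0.16], [0.5452, 0.0952, 0.16]] [0.5249 0.0705 0.16  ] [np.float64(0.0485), np.float64(0.0362), np.float64(0.0489), np.float64(0.0352)] [np.float64(-95.8), np.float64(-177.9), np.float64(83.1), np.float64(1.7)]
```

```bash
sleep 1
```

```text
(no output)
```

View pics/c1.png

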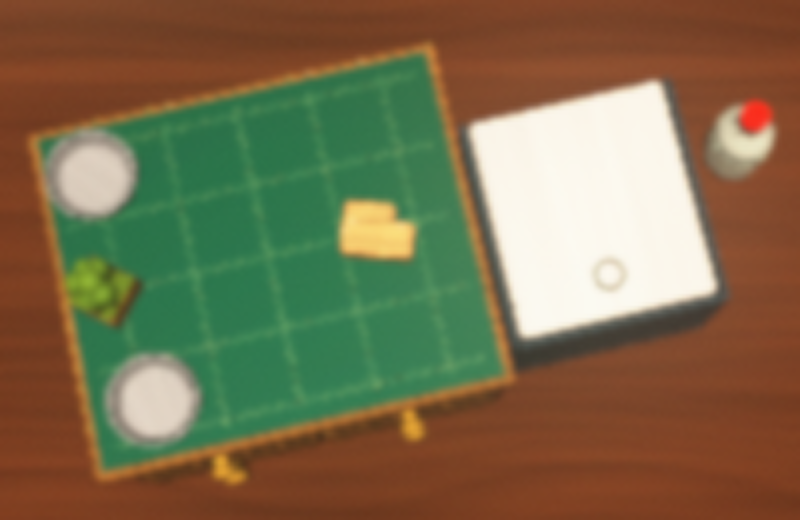

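View pics/c2.png

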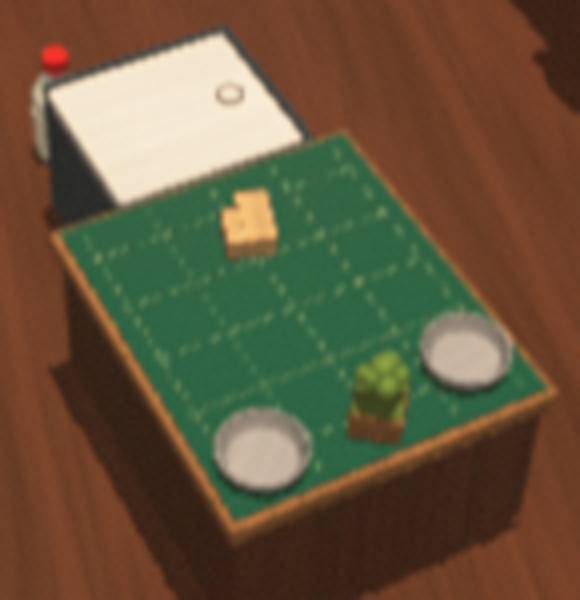

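The crops are clear. The lid and press-mark ring are clean, and the offcut's long axis lies nearly along world −y with its notch toward the bin. Next I'll fix the bin frame.

```bash
python3 - <<'E'
from h import *
t=lambda p:(p[0]/4+160-.4,p[1]/4+140-.4)
s=lambda p:(p[0]/4+220-.4,p[1]/4+175-.4)
def show(n,pts,z,f):
    w=np.array([onz({'t':'top','s':'side'}[f],(t if f=='t' else s)(p),z) for p in pts]);print(n,f,w[:,:2].round(4).tolist(),'mean',w.mean(0)[:2].round(4))
    if len(pts)==4: print('  ang',[np.degrees(np.arctan2(*(w[i]-w[i-1])[1::-1])).round(1) for i in range(4)],[np.linalg.norm(w[i]-w[i-1]).round(3) for i in range(4)])
show('mat',[(430,44),(513,380),(98,478),(30,137)],.142,'t')
show('mat',[(53,235),(345,132),(555,392),(236,540)],.142,'s')
show('lid',[(663,80),(720,295),(520,340),(468,126)],.132,'t')
show('lid',[(47,92),(222,29),(310,135),(120,203)],.132,'s')
show('mark',[(610,274)],.132,'t');show('mark',[(230,94)],.132,'s')
show('tins',[(93,174),(153,399)],.15,'t')
show('tree',[(112,300)],.15,'t');show('glue cap',[(757,116)],.105,'t')
show('off',[(347,202),(340,255),(412,260),(415,222),(395,220),(394,204)],.16,'t')
show('off',[(237,191),(268,189),(275,245),(224,244),(222,208)],.16,'s')
E
```

```text
mat t [[0.657, 0.0384], [0.4262, -0.0152], [0.3649, 0.2541], [0.5935, 0.3077]] mean [0.5104 0.1463]
  ang [np.float64(-76.7), np.float64(-166.9), np.float64(102.8), np.float64(13.2)] [np.float64(0.277), np.float64(0.237), np.float64(0.276), np.float64(0.235)]
mat s [[0.6571, 0.0385], [0.4273, -0.0145], [0.3656, 0.2531], [0.595, 0.314]] mean [0.5112 0.1478]
  ang [np.float64(-77.3), np.float64(-167.0), np.float64(103.0), np.float64(14.9)] [np.float64(0.282), np.float64(0.236), np.float64(0.275), np.float64(0.237)]
lid t [[0.6335, -0.1213], [0.4832, -0.1549], [0.454, -0.0205], [0.6018, 0.013]] mean [ 0.5431 -0.0709]
  ang [np.float64(-76.7), np.float64(-167.4), np.float64(102.3), np.float64(12.8)] [np.float64(0.138), np.float64(0.154), np.float64(0.138), np.float64(0.151)]
lid s [[0.6335, -0.1209], [0.4846, -0.1623], [0.4502, -0.0275], [0.6033, 0.009]] mean [ 0.5429 -0.0754]
  ang [np.float64(-76.9), np.float64(-164.5), np.float64(104.3), np.float64(13.4)] [np.float64(0.133), np.float64(0.154), np.float64(0.139), np.float64(0.157)]
mark t [[0.4982, -0.0815]] mean [ 0.4982 -0.0815]
mark s [[0.4974, -0.0859]] mean [ 0.4974 -0.0859]
tins t [[0.5654, 0.2625], [0.415, 0.2184]] mean [0.4902 0.2404]
tree t [[0.4803, 0.2471]] mean [0.4803 0.2471]
glue cap t [[0.6153, -0.1901]] mean [ 0.6153 -0.1901]
off t [[0.5426, 0.0928], [0.5071, 0.0971], [0.5034, 0.0502], [0.5288, 0.0482], [0.5302, 0.0613], [0.541, 0.0619]] mean [0.5255 0.0686]
off s [[0.5255, 0.0438], [0.5037, 0.047], [0.5131, 0.1005], [0.5468, 0.0913], [0.5398, 0.0576]] mean [0.5258 0.0681]
```

```bash
cat >> h.py <<'E'
YAW=np.radians(13.1);C=np.array([.5395,-.073])
def b2w(x,y,z):
    c,s=np.cos(YAW),np.sin(YAW);return np.array([C[0]+c*x-s*y,C[1]+s*x+c*y,z])
def ori(deg):
    a=np.radians(deg);y=np.array([np.cos(a),np.sin(a),0]);x=np.array([0,0,-1.]);return np.c_[x,y,np.cross(x,y)]
RB=ori(-90+13.1)
def F(): return manip.get_state()["force"]
def snap(name):
    for n in("side","top"):
        im=manip.read_camera(n);cv2.imwrite(f"pics/{name}_{n}.png",im)
    a=cv2.imread(f"pics/{name}_top.png")[110:270,160:360];b=cv2.imread(f"pics/{name}_side.png")[130:310,200:380]
    a=cv2.resize(a,None,fx=2.2,fy=2.2,interpolation=cv2.INTER_CUBIC);b=cv2.resize(b,(352,352),interpolation=cv2.INTER_CUBIC)
    cv2.imwrite(f"pics/{name}.png",np.hstack([a,b]))
E
python3 - <<'E'
from h import *
for n,p,R in [("mark",b2w(-.045,0,.13),RB),("up",b2w(-.12,0,.25),RB),("sw0",[.527,.13,.147],ori(-94.5)),("sw0u",[.527,.13,.22],ori(-94.5)),("end",b2w(-.013,.045,.147),ori(-94.5)),("endu",b2w(-.013,.06,.30),RB),("beh",b2w(.11,0,.32),RB),("beh2",b2w(.106,0,.245),RB),("half",b2w(.0,0,.23),RB)]:
    print(n,np.round(p,3),np.round(manip.solve_ik(p,R),1))
manip.command_gripper(0.0)
manip.goto(b2w(-.045,0,.165),RB)
s=manip.get_state();print(s["position"],s["clock"],s["force"])
manip.sleep(.3);f0=F();print(f0)
z=.136
manip.line_to(b2w(-.045,0,z),.08)
while z>.118:
    f=F()-f0
    print(round(z,4),f.round(1),manip.get_state()["position"].round(4))
    if f[2]>11: break
    z-=.0015; manip.line_to(b2w(-.045,0,z),.05)
E
```

```text
mark [ 0.496 -0.083  0.13 ] [ 31.6  16.6 -29.8 111.4  10.   54.6 -79.9]
up [ 0.423 -0.1    0.25 ] [ 40.1   0.6 -30.8 111.4   0.4  68.1 -67.7]
sw0 [0.527 0.13  0.147] [  22.3   24.2  -49.4  104.6   20.9   60.8 -129.5]
sw0u [0.527 0.13  0.22 ] [  27.3   20.8  -55.4   99.7   18.3   69.1 -127.5]
end [ 0.517 -0.032  0.147] [  29.2   17.6  -34.4  108.3   11.7   57.5 -104.8]
endu [ 0.513 -0.018  0.3  ] [ 35.    9.6 -41.2  97.2   6.5  75.6 -84.3]
beh [ 0.647 -0.048  0.32 ] [ 25.1  24.7 -34.6  76.3  13.8  83.2 -85.5]
beh2 [ 0.643 -0.049  0.245] [ 24.5  26.  -32.4  83.6  14.1  74.5 -86. ]
half [ 0.54  -0.073  0.23 ] [ 31.6  15.2 -32.4  99.3   8.7  68.  -80.1]
[ 0.49562432 -0.08402274  0.1649542 ] 3.775 [ 0.25065843  0.38950544 -0.11880763]
[0.16110851 0.65850598 0.41221397]
0.136 [-0.4 -0.5  0.7] [ 0.4956 -0.0831  0.1358]
0.1345 [ 0.4 -1.2  0.4] [ 0.4958 -0.0832  0.1347]
0.133 [-1.  -0.8 -0.6] [ 0.4956 -0.0832  0.133 ]
0.1315 [ 1.1 -1.5 -0.2] [ 0.4956 -0.0832  0.1314]
0.13 [-0.7 -0.7 -0.7] [ 0.4956 -0.0832  0.1299]
0.1285 [-0.3 -1.  -0.1] [ 0.4956 -0.0832  0.1284]
0.127 [ 0.1 -0.1 -0.5] [ 0.4956 -0.0832  0.1269]
0.1255 [-0.6 -0.5  0.3] [ 0.4956 -0.0832  0.1254]
0.124 [-0.6 -1.6 -0.6] [ 0.4956 -0.0832  0.1239]
0.1225 [ 0.2 -0.7  0.6] [ 0.4956 -0.0832  0.1224]
0.121 [-0.4 -0.7  0. ] [ 0.4956 -0.0832  0.1209]
0.1195 [-0.2 -1.   0.2] [ 0.4956 -0.0832  0.1194]
```

```bash
python3 - <<'E'
from h import *
s=manip.get_state();print(s["position"],s["clock"],s["force"],s["grip_width"]);snap("p1")
E
```

```text
[ 0.49564153 -0.08319601  0.11792506] 7.5917 [-0.63413065 -0.52963304 -0.39876108] 0.0005002801259087157
```

View pics/p1.png

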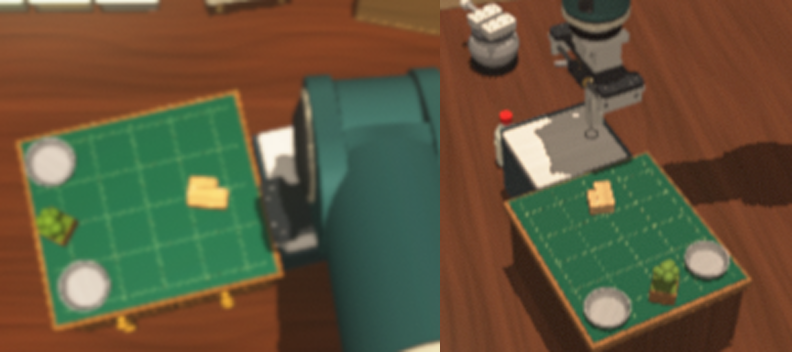

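```bash
python3 - <<'E'
from h import *
a=cv2.imread("pics/p1_side.png");cv2.imwrite("pics/p1z.png",cv2.resize(a[120:240,220:320],None,fx=5,fy=5,interpolation=cv2.INTER_CUBIC))
a=cv2.imread("pics/side0.png");cv2.imwrite("pics/p0z.png",cv2.resize(a[120:240,220:320],None,fx=5,fy=5,interpolation=cv2.INTER_CUBIC))
print(proj("side",[.4956,-.0832,.118]),proj("side",[.4956,-.0832,.132]))
E
```

```text
[277.82087471 201.94653405] [277.87864585 198.5911456 ]
```

View pics/p1z.png

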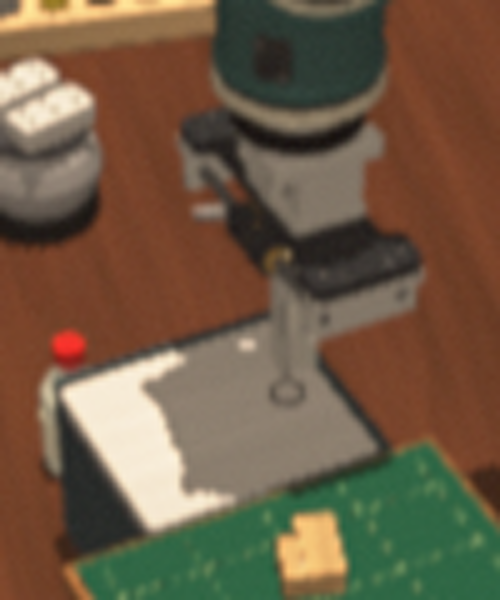

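View pics/p0z.png

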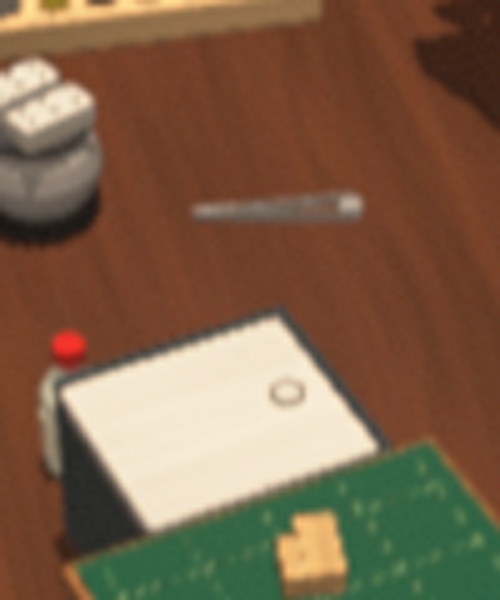

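```bash
python3 - <<'E'
from h import *
print(proj("side",[.1417,-.6083,.1731]),proj("top",[.1417,-.6083,.1731]))
a=cv2.imread("pics/side0.png");a=cv2.resize(a[20:130,280:400],None,fx=5,fy=5,interpolation=cv2.INTER_CUBIC);cv2.imwrite("pics/g0.png",a)
snap("p2")
a=cv2.imread("pics/p2_side.png");cv2.imwrite("pics/p2z.png",cv2.resize(a[150:220,240:320],None,fx=8,fy=8,interpolation=cv2.INTER_CUBIC))
s=manip.get_state();print(s["position"],s["orientation"].round(3),s["force"])
E
```

```text
[332.21336981  89.54192329] [533.68373008 347.3471984 ]
[ 0.49568631 -0.08320057  0.11803644] [[ 0.     0.227 -0.974]
 [-0.    -0.974 -0.227]
 [-1.     0.    -0.   ]] [-0.65104177 -0.22454523  0.56791872]
```

View pics/g0.png

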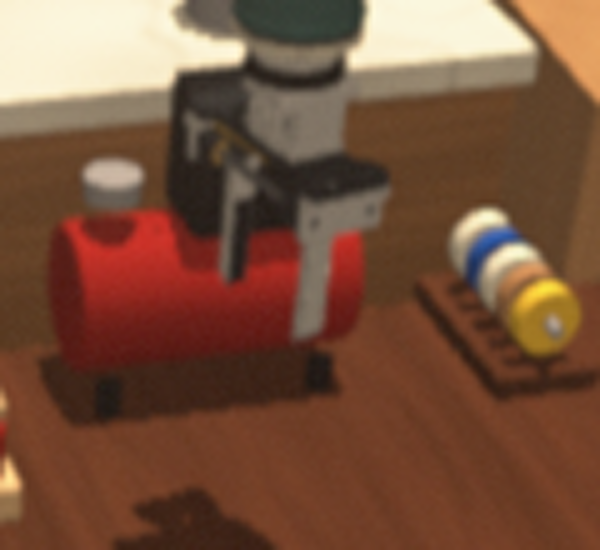

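View pics/p2z.png

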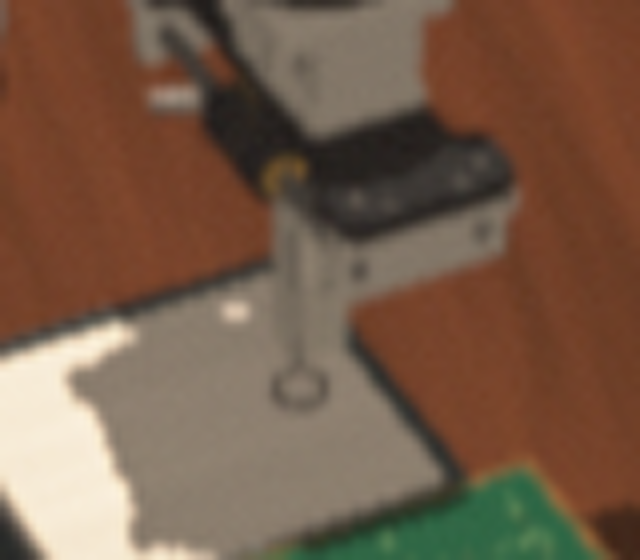

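The reported TCP is 14 mm below the lid's top face, yet the force is zero. In the picture the finger ends near side (277,196), just above the unmoved ring, so the real tips are about 25 mm above the reported TCP. I'll keep descending by force to calibrate this.

```bash
python3 - <<'E'
from h import *
f0=np.array([0,-.2,0.]);z=.118
while z>.082:
    z-=.002; manip.line_to(b2w(-.045,0,z),.05); f=F()-f0
    print(round(z,4),f.round(1),manip.get_state()["position"][2].round(4))
    if f[2]>2.5: break
print(manip.get_state()["clock"])
snap("p3")
a=cv2.imread("pics/p3_side.png");cv2.imwrite("pics/p3z.png",cv2.resize(a[150:220,240:320],None,fx=8,fy=8,interpolation=cv2.INTER_CUBIC))
E
```

```text
0.116 [ 0.3  0.7 -0.2] 0.1159
0.114 [-0.4  0.7  0.4] 0.1138
0.112 [ 0.8  0.3 -0.2] 0.1119
0.11 [-0.8  1.1 -0.2] 0.1099
0.108 [0.3 0.2 0.4] 0.1079
0.106 [-0.2  0.2  0.7] 0.1059
0.104 [0.5 0.2 0.1] 0.1039
0.102 [ 0.4  0.5 -0. ] 0.1019
0.1 [-0.4  0.3  2. ] 0.1
0.098 [ 0.3 -0.5  0.9] 0.098
0.096 [0.4 0.6 2.2] 0.0959
0.094 [-1.7  0.5  6.7] 0.094
10.7917
```

View pics/p3z.png

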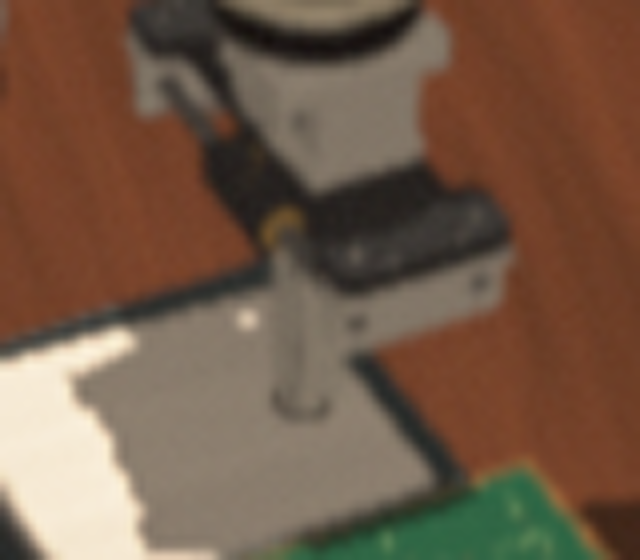

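Contact came at a reported z of about 0.101, so the physical tips sit about 31 mm above the reported TCP. I'll use that offset from here on. Now I'll finish the press and retreat.

```bash
python3 - <<'E'
from h import *
z=.094
while z>.089:
    z-=.001; manip.line_to(b2w(-.045,0,z),.05); f=F()
    print(round(z,4),f.round(1),manip.get_state()["position"][2].round(4))
    if f[2]>12: break
manip.line_to(b2w(-.10,0,.150),.25)
manip.line_to(b2w(-.13,0,.25),.25)
print(manip.get_state()["clock"],F())
manip.sleep(.3)
snap("p4")
E
```

```text
0.093 [-4.4 -0.7 12. ] 0.0933
0.092 [-6.1 -0.6 18.8] 0.0926
12.425 [-0.16004727  0.18257883 -0.17741494]
```

View pics/p4.png

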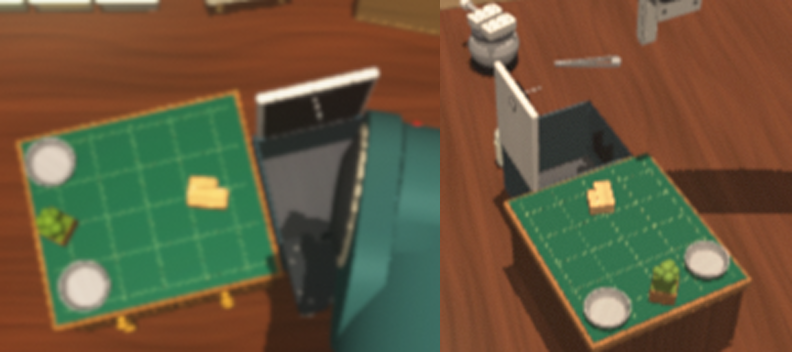

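The lid is fully open: upright in the top view at (255–378, 70–130 of the crop). The offcut and everything else are unmoved. Now the first half of the sweep.

```bash
python3 - <<'E'
from h import *
R=ori(-94.5)
manip.goto([.527,.1225,.20],R)
manip.line_to([.527,.1225,.115],.12)
print(F().round(1),manip.get_state()["clock"])
d=np.array([-.0785,-.997,0])
manip.line_to(np.array([.527,.1225,.115])+.045*d,.06)
print(F().round(1),manip.get_state()["clock"],manip.get_state()["position"])
snap("p5")
E
```

```text
[0.3 0.1 0.8] 14.6917
[-0.3  0.   0.8] 15.5917 [0.52348064 0.07796419 0.11505694]
```

View pics/p5.png

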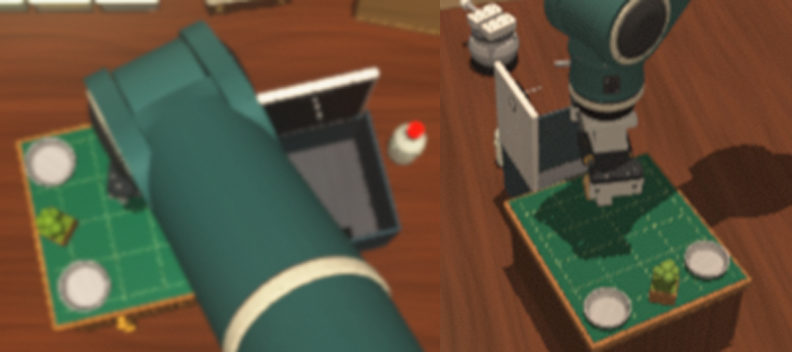

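```bash
python3 - <<'E'
from h import *
a=cv2.imread("pics/p5_side.png");cv2.imwrite("pics/p5z.png",cv2.resize(a[170:250,240:320],None,fx=7,fy=7,interpolation=cv2.INTER_CUBIC))
E
```

```text
(no output)
```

View pics/p5z.png

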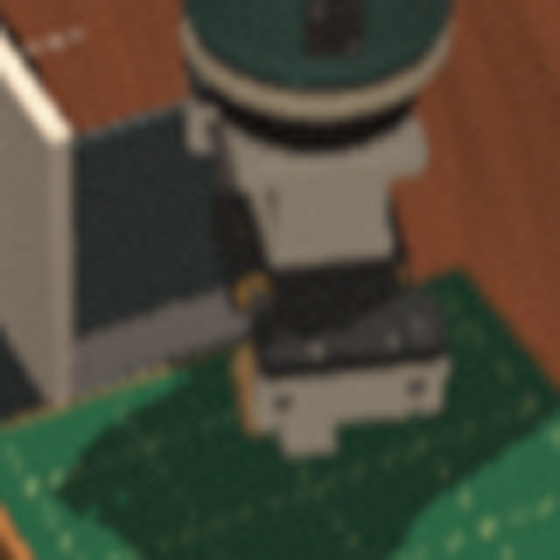

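```bash
python3 - <<'E'
from h import *
pr=lambda p:((proj("side",p)-[240,170])*7).round(0)
print("tip",pr([.5235,.078,.147]),"tcp",pr([.5235,.078,.115]))
R=ori(-94.5)
for y0 in (0.0716,.0426):
  c=np.array([.523-.0785*(.0716-y0),y0,0])
  for z in(.142,.16): print(y0,z,[pr(c+np.array([a*.017,b*.023,z])).tolist() for a,b in((1,1),(1,-1),(-1,-1),(-1,1))])
E
```

```text
tip [297. 448.] tcp [296. 502.]
0.0716 0.142 [[268.0, 493.0], [239.0, 412.0], [321.0, 398.0], [350.0, 478.0]]
0.0716 0.16 [[268.0, 462.0], [240.0, 381.0], [322.0, 367.0], [352.0, 447.0]]
0.0426 0.142 [[255.0, 440.0], [228.0, 362.0], [308.0, 348.0], [337.0, 426.0]]
0.0426 0.16 [[256.0, 409.0], [228.0, 330.0], [309.0, 317.0], [338.0, 395.0]]
```

The visible strip of offcut, at crop (245, 345–432), matches the predicted pose after a 29 mm push: predicted left edge (228,330) to (255,440). It is moving straight, so I'll finish the sweep.

```bash
python3 - <<'E'
from h import *
d=np.array([-.0785,-.997,0]);p0=np.array([.527,.1225,.115])
manip.line_to(p0+.157*d,.07)
print(F().round(1),manip.get_state()["clock"],manip.get_state()["position"])
manip.sleep(.2)
manip.line_to(p0+.157*d+[0,0,.06],.15)
manip.line_to([.40,.0,.26],.25)
snap("p6")
a=cv2.imread("pics/p6_top.png");cv2.imwrite("pics/p6z.png",cv2.resize(a[130:250,230:360],None,fx=5,fy=5,interpolation=cv2.INTER_CUBIC))
print(manip.get_state()["clock"])
E
```

```text
[-0.3 -0.3 -0.1] 17.4417 [ 0.514701   -0.03366404  0.11502068]
19.025
```

View pics/p6.png

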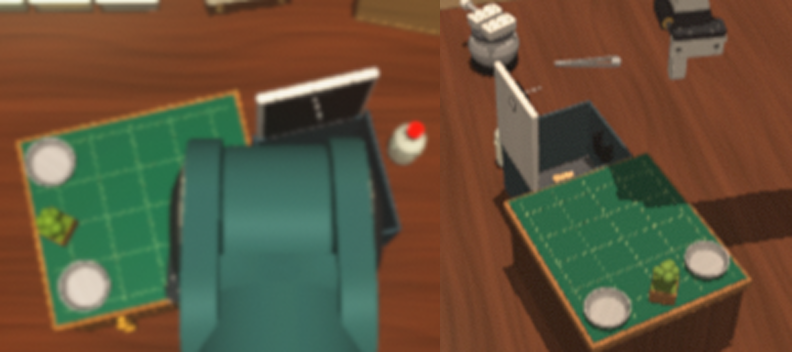

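View pics/p6z.png

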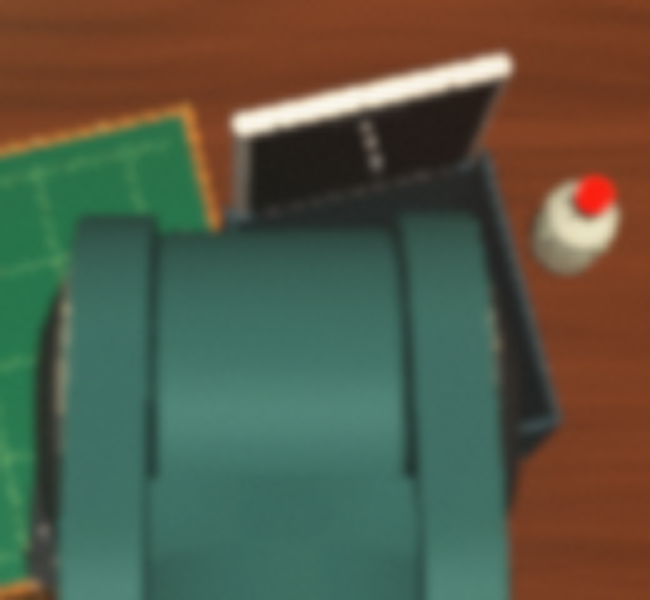

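The offcut is visible inside the bin, at side crop (563,177). I'll check that numerically and locate the open lid's top edge.

```bash
python3 - <<'E'
from h import *
def w2b(p):
    c,s=np.cos(YAW),np.sin(YAW);d=np.asarray(p)[:2]-C;return np.array([c*d[0]+s*d[1],-s*d[0]+c*d[1]]).round(4)
for z in(.02,.03): print("off",w2b(onz("side",(262.9,220.5),z)))
for p in((237,112),(505,54),(238,133),(510,78)): print("lidtop",w2b(onz("top",(p[0]/5+229.6,p[1]/5+129.6),.268)))
manip.line_to([.40,.0,.31],.25)
manip.line_to(b2w(.118,0,.30),.25,RB)
print(manip.get_state()["clock"])
manip.line_to(b2w(.118,0,.215),.15)
print(manip.get_state()["clock"],F().round(1),manip.get_state()["position"])
snap("p7")
E
```

```text
off [-0.0104 -0.0363]
off [-0.0061 -0.0273]
lidtop [0.0873 0.0662]
lidtop [ 0.0855 -0.0656]
lidtop [0.077  0.0682]
lidtop [ 0.0733 -0.0648]
20.5583
21.275 [-0.6 -0.1  0. ] [ 0.65476268 -0.04618266  0.21614246]
```

View pics/p7.png

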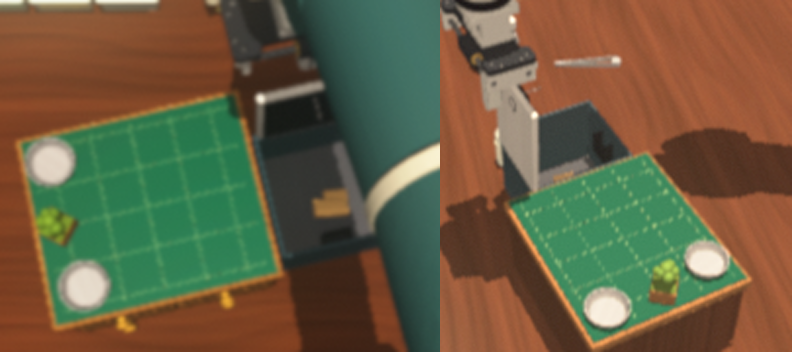

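The top crop at (330,203) shows the offcut flat on the bin floor, and the fingers are behind the lid. Now I'll swing the lid down along its arc.

```bash
python3 - <<'E'
from h import *
r=.127
def P(th): return b2w(.076-r*np.cos(th)+.010*np.sin(th)+.008,0,.122+r*np.sin(th)+.010*np.cos(th)-.032)
for th in [1.5,1.35,1.2,1.05,.9,.75,.6,.45,.3,.15,.05]:
    manip.line_to(P(th),.12)
    s=manip.get_state();print(th,s["force"].round(1),s["position"].round(3),round(s["clock"],2))
snap("p8")
E
```

```text
1.5 [1.2 0.5 0.7] [ 0.623 -0.054  0.218] 21.8
1.35 [1.2 0.6 0.3] [ 0.604 -0.058  0.216] 22.11
1.2 [1.4 0.6 0.2] [ 0.586 -0.062  0.212] 22.42
1.05 [1.6 0.  0.7] [ 0.569 -0.066  0.205] 22.73
0.9 [0.4 0.4 0.8] [ 0.553 -0.07   0.196] 23.03
0.75 [0.6 0.1 1.3] [ 0.538 -0.073  0.184] 23.34
0.6 [-0.4  0.5  2.1] [ 0.525 -0.076  0.17 ] 23.65
0.45 [0.1 0.4 2. ] [ 0.514 -0.079  0.155] 23.96
0.3 [-0.7 -0.9  2. ] [ 0.506 -0.081  0.137] 24.27
0.15 [-0.9 -0.   1.8] [ 0.501 -0.082  0.119] 24.57
0.05 [-1.9 -0.9  1.4] [ 0.498 -0.083  0.107] 24.83
```

View pics/p8.png

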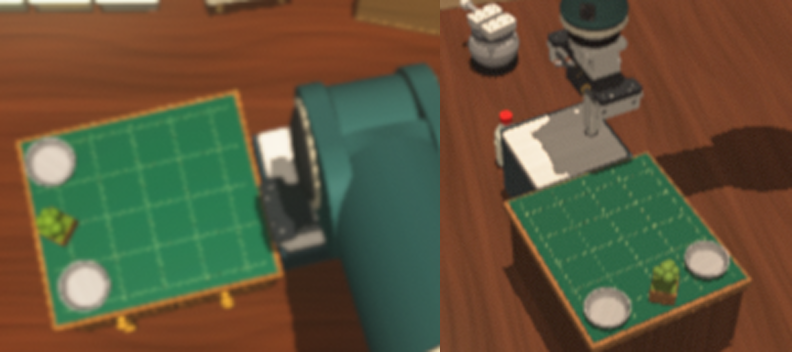

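```bash
python3 - <<'E'
from h import *
z=.1
manip.line_to(b2w(-.042,0,z),.06)
while z>.088:
    z-=.001; manip.line_to(b2w(-.042,0,z),.04); f=F(); print(round(z,4),f.round(1),manip.get_state()["position"][2].round(4))
    if f[2]>16: break
manip.sleep(.15);print(F().round(1))
for z in (.097,.102,.11,.13,.2):
    manip.line_to(b2w(-.042,0,z),.1); print(z,F().round(1))
manip.line_to([.38,-.30,.27],.3)
manip.sleep(.5);snap("p9");print(manip.get_state()["clock"])
E
```

```text
0.099 [0.5 0.  2. ] 0.0992
0.098 [ 0.  -0.7  2.1] 0.098
0.097 [ 0.6 -1.1  2.5] 0.0969
0.096 [ 0.2 -1.1  1.4] 0.0959
0.095 [-1.1 -1.9  1.6] 0.0949
0.094 [-2.2 -1.6  6.8] 0.0941
0.093 [-5.1  0.2 13.7] 0.0934
0.092 [-6.7 -1.1 19.2] 0.0927
[-7.8 -1.3 20. ]
0.097 [ 1.  -0.8  2.9]
0.102 [-0.   0.3  1.3]
0.11 [-0.1  0.7  1.4]
0.13 [0.4 0.2 1.6]
0.2 [ 0.6  0.  -0.1]
30.9
```

View pics/p9.png

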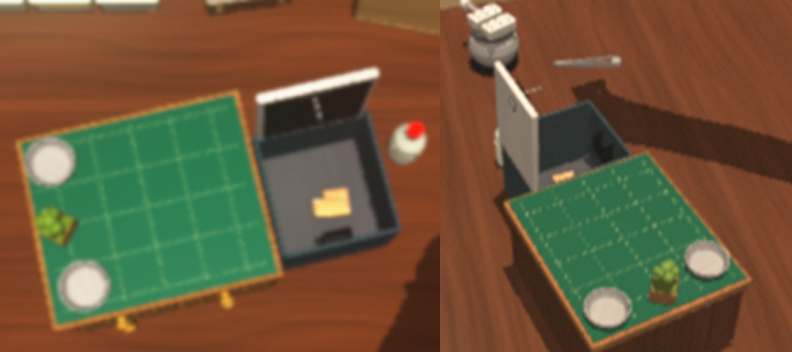

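The lid reopened after release, so it did not latch. The stop was felt at the same height as in the first press (19 N), so I suspect the stepwise pressing and slow stepped release. I'll retry with one smooth push to the stop, a short hold, and one quick vertical release.

```bash
python3 - <<'E'
from h import *
r=.127
def P(th): return b2w(.076-r*np.cos(th)+.010*np.sin(th)+.008,0,.122+r*np.sin(th)+.010*np.cos(th)-.032)
manip.line_to([.42,-.10,.31],.35)
manip.line_to(b2w(.118,0,.30),.3)
manip.line_to(b2w(.118,0,.215),.2)
for th in [1.5,1.2,.9,.6,.3,.1]: manip.line_to(P(th),.2)
print(manip.get_state()["clock"],F().round(1))
manip.line_to(b2w(-.045,0,.0915),.03)
for i in range(4):
    s=manip.get_state();print(s["force"].round(1),s["position"].round(4),s["clock"]);manip.sleep(.1)
manip.line_to(b2w(-.045,0,.18),.3)
s=manip.get_state();print(s["force"].round(1),s["position"].round(4),s["clock"])
a=manip.read_camera("side");cv2.imwrite("pics/p10.png",cv2.resize(a[130:310,200:380],None,fx=3,fy=3))
E
```

```text
35.1667 [-1.6 -0.5  2.5]
[-2.   0.2 22.3] [ 0.4965 -0.0832  0.0923] 36.0333
[-2.7  1.9 22.6] [ 0.4965 -0.0832  0.0923] 36.1333
[-2.2  1.4 21.3] [ 0.4965 -0.0832  0.0923] 36.2333
[-1.8  0.5 20.9] [ 0.4965 -0.0832  0.0923] 36.3333
[-0.9 -0.7 -0.3] [ 0.4955 -0.0837  0.1801] 36.875
```

View pics/p10.png

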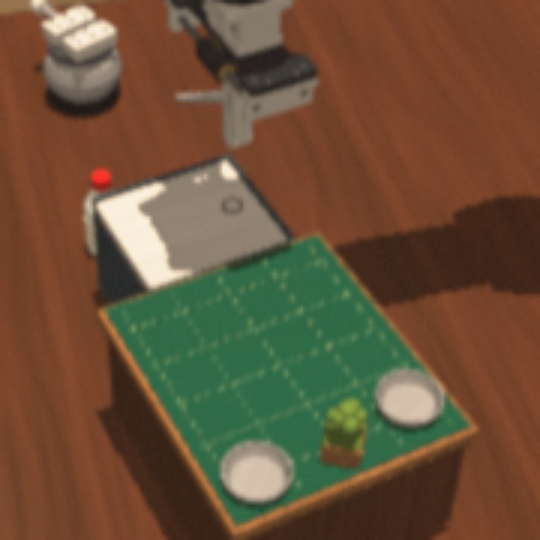

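The lid is flush now and the fingers are clear of it. I'll back away, wait, and confirm it stays shut.

```bash
python3 - <<'E'
from h import *
manip.line_to([.40,-.30,.27],.3)
manip.sleep(1.5);snap("p11");s=manip.get_state();print(s["clock"],s["force"].round(1))
for n,b in(("top",(140,270,160,360)),("side",(175,325,220,365))):
    a=cv2.imread(f"pics/p11_{n}.png").astype(int);o=cv2.imread(f"pics/{n}0.png").astype(int)
    d=np.abs(a-o).max(2)[b[0]:b[1],b[2]:b[3]];m=(d>60).astype(np.uint8)
    k,l,st,c=cv2.connectedComponentsWithStats(m)
    print(n,[(st[i,4],(c[i]+[b[2],b[0]]).round(0).tolist()) for i in range(1,k) if st[i,4]>4])
E
```

```text
39.5167 [-0.2 -0.3  0.2]
top [(np.int32(251), [254.0, 197.0])]
side [(np.int32(189), [282.0, 230.0])]
```

View pics/p11.png

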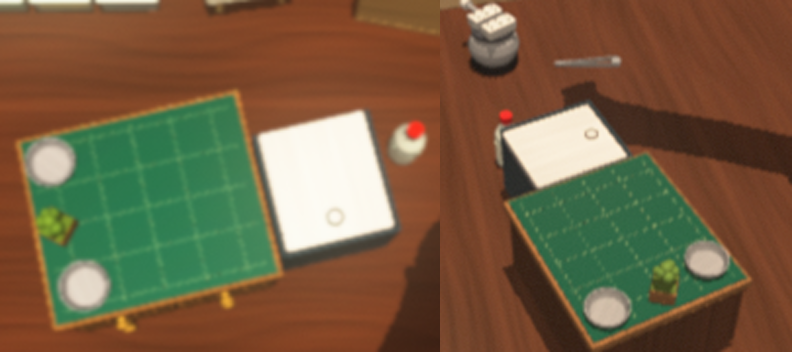

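Both views show the lid shut in its original place. The only change from the first pictures is that the offcut is gone from the mat. Handing in.

```bash
python3 -c "
from rig import manip
manip.finish_job();print(manip.get_state()['clock'])"
```

```text
the job is handed in; nothing more can be done
the job is handed in; nothing more can be done
```

The job is done and was handed in at about 39.5 s. I pressed the lid open, slid the offcut off the mat into the bin with the closed fingertips, then swung the lid down and latched it.

**Last checks:** About 2 s after I let go, the lid was still flush in both views. Around the mat and bin, the only difference from the first pictures was the missing offcut, which I had seen lying on the bin floor before closing. The brush, tweezers and vise were not compared numerically. The robot was clear of everything, with wrist force near zero; the highest I read was about 23 N.

**What failed or disagreed:**
- **Latching:** the first try at closing did not hold. It was pressed and released in small steps, and the lid sprang open again. One smooth push with a quick release latched it. I did not find out why the first try failed.
- **Fingertip height:** the real fingertips sat about 32 mm above the reported TCP. I found this from the first contact with the lid and corrected for it in the sweep and closing moves.

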